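Shift the microscope's light selector into the third slot

TASK

Change the microscope over to reflected light: with your fingertips, push the red-knobbed lever on the white selector console along its H-shaped gate, out of the left lane, across to the right lane, then forward all the way to the end of the third slot (the far right one, with three green dots and a green bar). Only push the knob: do not pinch it or pull it up, and do not force the lever against the gate. Leave the objective, the dropper bottle and the slide box standing where they are, and finish clear of everything.

Things in the scene. Friction and masses are not known exactly. Their poses are not given: they have to be found in the camera images.
- console: Fixed white selector console with blue sides, 200 mm (x) by 160 mm (y) by 100 mm high, turned up to 0.4 rad. Origin: centre of its underside; x points forward (away from the robot), y left, z up. Its aluminium top has an H-shaped slot: two lanes along x, 15 mm wide, centred at y = +22 (left) and -22 mm (right), from x = -33 to +33 mm, joined at x = 0 by a crossway.
- sway (a joint): The lever's sideways tilt s in rad, about the console's x axis; pivot on the console's centre line, 30 mm above the table. About -0.32 in the left lane (where the lever starts), 0 upright, +0.32 in the right lane, with play of 0.04. It can change only while the lever is in the crossway.
- throw (a joint): The lever's forward tilt t in rad, same pivot: 0 in the crossway, +0.39 at the far end of a lane, -0.39 at the near end; starts anywhere along the left lane. No springs: friction (1.5 to 2 N of push at the knob) holds both tilts where they are left. The knob's centre is at 145*(sin t, -sin s cos t, cos s cos t) + (0, 0, 30) mm in the console's frame.
- knob_lift (a joint): How far (m) the knob is pulled up along the lever: 0 at rest, 0.012 at most. A spring presses it down with 7 N, and 0.7 N more per mm; pulling it up would unlock the lever, and is not wanted.
- knob_center (a point): Centre of the knob, a four-lobed red hand knob about 40 mm across with a black hub (hub top 17 mm above this point), on a steel rod of 10 mm diameter. The centre is 145 mm from the pivot, so 157 to 175 mm above the table. Its x axis points forward along the console when upright.
- slot3 (a point): End of the third slot, on the plate's top (100 mm above the table), where the 10 mm rod then stands. First slot: far end of the left lane (one black dot); second: near left (two black dots); third: far right (three green dots and a green bar); fourth: near right (four black dots).
- crossway (a point): Middle of the crossway, on the plate's top, 100 mm above the table. The crossway runs along the console's y, 20 mm wide, with rounded corners: the rod can cross when throw is within about 0.06 of 0.
- lobe_far: sphere of radius 11 mm, one of the four red lobes of the lever's knob, centred 9 mm from the knob's centre on its far (+x) side (seen from the robot when the console is square to it).
- lobe_near: sphere of radius 11 mm, one of the four red lobes of the lever's knob, centred 9 mm from the knob's centre on its near (-x) side (seen from the robot when the console is square to it).
- lobe_left: sphere of radius 11 mm, one of the four red lobes of the lever's knob, centred 9 mm from the knob's centre on its left (+y) side (seen from the robot when the console is square to it).
- lobe_right: sphere of radius 11 mm, one of the four red lobes of the lever's knob, centred 9 mm from the knob's centre on its right (-y) side (seen from the robot when the console is square to it).
- objective: Bystander: loose steel microscope objective standing on the table, 32 mm diameter, 50 mm high; origin at the centre of its underside.
- dropper: Bystander: loose amber dropper bottle, 36 mm diameter, 85 mm high; origin at the centre of its underside.
- slidebox: Bystander: loose blue slide box, 85 by 34 by 34 mm, long side along its x; origin at the centre of its underside.

How it is judged:
By the outcome, as a careful person would: the job done as asked, in the order asked, and still so for the second after the job is handed in, with the robot touching nothing.
It also fails if it takes over 64 s, if anything falls off the work surface, if the arm or the gripper's body presses on something with over 40 N, if the wrist force passes 120 N, or if a joint passes its speed limit or range.

ROBOT

A 6-joint arm with a two-finger parallel gripper is mounted at the origin on the work surface. World frame = base frame: x ahead of the robot, y to its left, z up, the work surface at z = 0. Lengths are in mm, angles in rad, forces in N, time in s.
With the tool pointing down it reaches from about 375 to 975 mm from the base axis. Payload 3.8 kg.
Tool frame: the origin (TCP) lies at the very end of the fingers, on their centre line; the grasp point (between the pads) lies 19 mm behind it; z points along the fingers, y is the direction in which the jaws open and shut (so a half turn about z gives the same grasp; the last joint's range is limited). The gripper opens to 85 mm and grips with 20 to 120 N. Pads are 22 mm wide; open, the fingers measure 114 mm over their backs; the gripper's body (76 mm by 85 mm) begins 54 mm behind the grasp point. The pads swing forward as they close: fully open they stand 13 mm farther back than shut.
Start: joints at [1.078, 0.264, 1.604, -0, 1.274, -0.037], TCP at [297.119, 606.084, 231.28] pointing down, gripper open.
Joint ranges: [-2.63, 2.63], [-0.94, 2.18], [0.31, 2.57], [-1.31, 4.45], [0, 2.66], [-2.55, 2.55]. Speed limits (rad/s): [2.57, 2.57, 3.14, 3.14, 3.14, 3.14].

INTERFACE

Orientations are given as a unit quaternion [w, x, y, z].
In Python, from station import env, optics gives the robot as it stands.
- The arm moves only by the tool move_arm, never from a script. Its argument "deltas" is a list of rows, each a list of 7 numbers: the closure, from -1 (fully open) to 1 (shut), then the shift along the tool's x, y, z in m, then the turn, a rotation vector about the tool's x, y, z in degrees. In form: [[claw, x, y, z, ax, ay, az], ...]. A call has 1 to 10 rows; each row shifts and turns the commanded pose from where the row before left it, along the tool's axes as they then stand; what a row does not reach is not made up. A row lasts 1/8 s, in which the tool goes at most 62.5 mm and 10.7 degrees, less where a joint would pass 70% of its speed; a pose out of reach is approached as far as the arm can. A call with a gripper value outside its range is refused whole. The fingers move at their own pace and stop on an object; the grip force is fixed at half the most. Time passes only in rows, so rows that do not move let the fingers close. It gives the time, the measured TCP pose, the force and the opening at its end, in the units of the state.
- env.read_state(): the state, without advancing time (a new reading comes with each control period).
- optics.capture(name): name is "scene" or "top" or "wrist"; returns the picture (420x560x3 uint8, red, green, blue); there is no depth.
- optics.camera_params(name): a dict with "intrinsics" (3x3 intrinsics, pixels), "world_from_camera" (4x4, takes a point from camera to world coordinates). Camera axes: x right, y down, z forward; pixel columns grow to the right and rows downward; lengths in mm; the calibration is good to about 2 mm. The wrist camera is an equidistant fisheye: a pixel r from the principal point sees the ray r / f radians off the axis. A picture is of the moment at which its call begins: read the wrist's pose just before it. camera_params takes no time and is no camera call; for the wrist camera it gives the pose at the moment of the call.
- env.job_done(): hands the job in, once; it reports no verdict.
The state is a dict: "time_s": time; "joints": joint angles; "qd": joint speeds; "joint_efforts": joint torques, N m; "ee_pos": TCP position; "orientation": TCP orientation; "force": force on the tool from outside, world axes, zero at the start; "wrist_torque": the same for the moment, N m; "width": opening from 0.0 (shut) to 1.0 (fully open).
Only numpy, scipy, OpenCV 4.12 (cv2) and the standard library are available. Lean on these libraries where they do the work, as an engineer would, in place of code of your own. Each camera call takes 0.05 s, during which the arm holds its last target. There are 200 camera calls.

## Working session

There is one attempt and no reset: what is moved stays moved. The work goes in short steps, Python scripts to look and compute and a tool call to move; the robot and the scene stay as the last step left them, time stands still between calls to the robot, and variables do not carry over. Pictures are saved under pics/ and viewed, about 8 in all and at most 12, crops included, and the job is handed in when it is done.

Besides the shell and the picture viewer there is one more tool, called by a JSON object that holds its "fn" and its "kwargs", one argument or row to a line. move_arm: Moves the arm, as the interface text tells. Its arguments: {"type":"object","properties":{"deltas":{"type":"array","items":{"type":"array","items":{"type":"number"}}}},"required":["deltas"]}

```bash
mkdir -p pics; python3 - <<'E'
from station import env, optics
import cv2
for n in ("scene","top"):
    cv2.imwrite(f"pics/{n}0.png",cv2.cvtColor(optics.capture(n),cv2.COLOR_RGB2BGR))
    p=optics.camera_params(n);print(p["intrinsics"],p["world_from_camera"])
print(env.read_state())
E
```

```text
[[508.92956462   0.         277.00753085]
 [  0.         508.92956462 210.5180944 ]
 [  0.           0.           1.        ]] [[ 1.39952860e-01  6.40865052e-01 -7.54788170e-01  1.23618428e+03]
 [ 9.90014930e-01 -1.03535004e-01  9.56605550e-02 -3.99265710e+01]
 [-1.68414898e-02 -7.60639526e-01 -6.48955989e-01  7.38122549e+02]
 [ 0.00000000e+00  0.00000000e+00  0.00000000e+00  1.00000000e+00]]
[[536.11983245   0.         295.39232424]
 [  0.         536.11983245 199.59449482]
 [  0.           0.           1.        ]] [[-1.59211694e-02 -9.90693463e-01  1.35177584e-01  4.17506159e+02]
 [-9.99712296e-01  1.81981520e-02  1.56253825e-02  3.19319165e+01]
 [-1.79399465e-02 -1.34889918e-01 -9.90698172e-01  1.20691368e+03]
 [ 0.00000000e+00  0.00000000e+00  0.00000000e+00  1.00000000e+00]]
{'time_s': 0.1, 'joints': array([ 1.07807010e+00,  2.64678157e-01,  1.60524710e+00,  2.70533241e-05,
        1.27371691e+00, -3.68940736e-02]), 'qd': array([ 7.77789922e-04, -6.23158807e-04, -3.11657777e-03,  5.81217851e-04,
        1.71534474e-03,  7.69788983e-05]), 'joint_efforts': array([ 1.38079009e-03, -5.16703355e+01, -3.68591416e+01,  2.51925815e-05,
        6.38349680e-03, -1.75125770e-06]), 'ee_pos': array([296.81464357, 605.49387501, 230.08108589]), 'orientation': array([-2.80684916e-04,  2.25951736e-01,  9.74137959e-01, -9.85651979e-04]), 'force': array([ 0.3075939 , -0.37788092,  0.32021657]), 'wrist_torque': array([ 0.04824019, -0.01658705,  0.0453075 ]), 'width': 1.0002215791363582}
```

View pics/scene0.png

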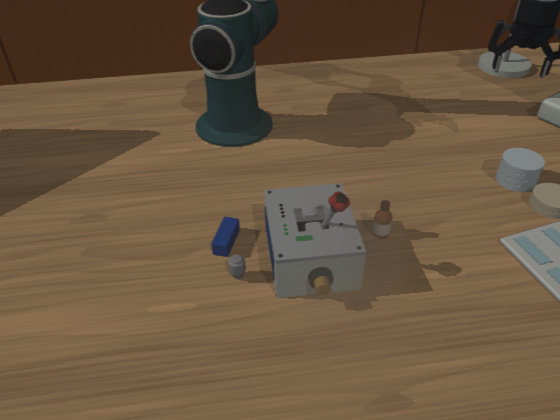

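View pics/top0.png

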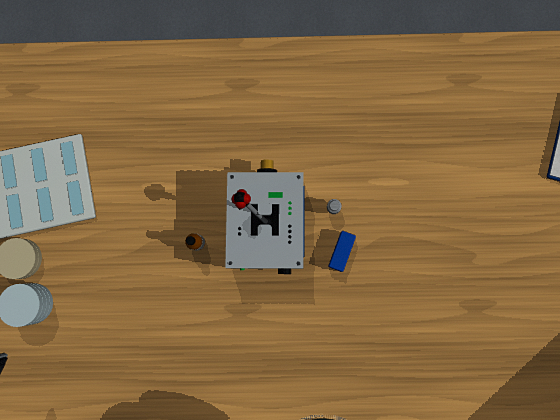

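The top view shows the console centred near (265,220), nearly square to the robot. The knob is near (241,199), in the left lane and forward of the crossway. Next I'll enlarge that area.

```bash
python3 - <<'E'
import cv2
a=cv2.imread("pics/top0.png")[155:285,180:370]
cv2.imwrite("pics/topc.png",cv2.resize(a,None,fx=4,fy=4,interpolation=cv2.INTER_CUBIC))
E
```

```text
(no output)
```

View pics/topc.png

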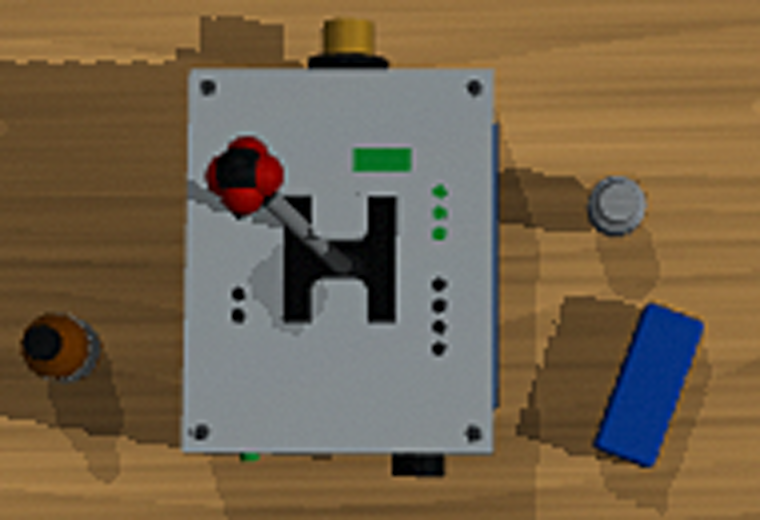

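The crop shows the plate corners at (189,70), (493,69), (494,452) and (182,452). The H centre is near (340,260), the hub top near (238,168), and the lobes are centred near (244,177).

```bash
cat > h.py <<'E'
import numpy as np
from station import env, optics
from scipy.optimize import least_squares
def proj(P,n="top"):
    p=optics.camera_params(n);W=p["world_from_camera"];c=(np.atleast_2d(P)-W[:3,3])@W[:3,:3]
    q=c@p["intrinsics"].T;return q[:,:2]/q[:,2:]
def back(uv,z,n="top"):
    p=optics.camera_params(n);W=p["world_from_camera"];d=W[:3,:3]@np.linalg.solve(p["intrinsics"],[*uv,1])
    o=W[:3,3];return o+d*(z-o[2])/d[2]
def knob(s,t,l=145):return np.array([l*np.sin(t),-l*np.sin(s)*np.cos(t),30+l*np.cos(s)*np.cos(t)])
def toW(P,c):
    x,y,a=c;R=np.array([[np.cos(a),-np.sin(a),0],[np.sin(a),np.cos(a),0],[0,0,1]]);return np.atleast_2d(P)@R.T+[x,y,0]
E
python3 - <<'E'
from h import *
cr=lambda *q:np.array(q)/4+[180,155]-0.375
px=np.array([cr(189,70),cr(493,69),cr(494,452),cr(182,452),cr(283,196),cr(397,196),cr(397,322),cr(283,322)])
P=np.array([[100,80,100],[100,-80,100],[-100,-80,100],[-100,80,100],[33,29.5,100],[33,-29.5,100],[-33,-29.5,100],[-33,29.5,100]],float)
r=least_squares(lambda c:(proj(toW(P,c))-px).ravel(),[500,50,0],x_scale=[1,1,.01]);print(r.x,r.fun.round(1))
c=r.x
f=least_squares(lambda q:np.r_[(proj(toW(knob(*q),c))-cr(245,177)).ravel(),(proj(toW(knob(*q,162),c))-cr(239,168)).ravel()],[-.32,.2]);print(f.x,f.fun, toW(knob(*f.x),c))
print("scene knob",proj(toW(knob(*f.x),c),"scene"),"slot3",toW([33,-22,100],c))
for n,q,z in(("obj",(617,203),50),("drop",(42,343),85),("box",(652,385),34)):print(n,back(cr(*q),z))
for s,t in((-.32,.39),(-.32,0),(.32,0),(.32,.39)):print(s,t,toW(knob(s,t),c))
E
```

```text
[ 5.28504330e+02  1.14097349e+02 -1.56050019e-02] [ 0.  -0.1  0.1 -0.1  0.1  0.2  0.1  0.2  0.1 -0.1 -0.1 -0.2 -0.2  0.
 -0.2  0.1]
[-0.28684279  0.22942008] [ 0.9795225   0.4402973  -0.86674463 -0.39155498] [[562.09855949 153.52722307 165.43157971]]
scene knob [[337.48633236 201.22446088]] slot3 [[561.15701562  91.58508382 100.        ]]
obj [561.15723154 -33.2105361   50.        ]
drop [488.30720446 271.85516656  85.        ]
box [463.03022614 -50.57681258  34.        ]
-0.32 0.39 [[584.28324073 155.41907779 157.30368353]]
-0.32 0 [[529.21607848 159.70394712 167.63913562]]
0.32 0 [[527.79258084  68.4907516  167.63913562]]
0.32 0.39 [[582.96663487  71.05516688 157.30368353]]
```

{"fn": "move_arm", "kwargs": {
  "deltas": [
    [1, 0, 0, 0, 0, 0, 9.26],
    [1, 0, 0, 0, 0, 0, 9.26],
    [1, 0, 0, 0, 0, 0, 9.26],
    [1, 0, 0, 0, 0, 0, 9.26],
    [1, 0, 0, 0, 0, 0, 9.26],
    [1, 0, 0, 0, 0, 0, 9.26],
    [1, 0, 0, 0, 0, 0, 9.26],
    [1, 0, 0, 0, 0, 0, 0]
  ]
}}

```text
time_s: 1.1
ee_pos: [296.9, 605.7, 230.6]
orientation: [0.0, 0.712, 0.702, -0.001]
force: [-0.1, 0.1, 0.2]
width: -0.001
```

{"fn": "move_arm", "kwargs": {
  "deltas": [
    [1, -0.0447, 0.0317, 0, 0, 0, 0],
    [1, -0.0447, 0.0317, 0, 0, 0, 0],
    [1, -0.0447, 0.0317, 0, 0, 0, 0],
    [1, -0.0447, 0.0317, 0, 0, 0, 0],
    [1, -0.0447, 0.0317, 0, 0, 0, 0],
    [1, -0.0447, 0.0317, 0, 0, 0, 0],
    [1, -0.0447, 0.0317, 0, 0, 0, 0],
    [1, -0.0447, 0.0317, 0, 0, 0, 0],
    [1, -0.0447, 0.0317, 0, 0, 0, 0],
    [1, -0.0447, 0.0317, 0, 0, 0, 0]
  ]
}}

```text
time_s: 2.35
ee_pos: [607.5, 152.4, 231.2]
orientation: [-0.0, 0.712, 0.703, 0.0]
force: [0.0, 1.3, 0.1]
width: 0.005
```

{"fn": "move_arm", "kwargs": {
  "deltas": [
    [1, 0, 0, 0, 0, 0, 0],
    [1, 0, 0, 0, 0, 0, 0]
  ]
}}

```text
time_s: 2.6
ee_pos: [606.4, 153.9, 230.8]
orientation: [-0.001, 0.713, 0.702, -0.0]
force: [1.1, -0.5, 0.6]
width: -0.002
```

```bash
python3 - <<'E'
from h import *
import cv2
print(env.read_state()["ee_pos"])
a=optics.capture("wrist")[:,:,::-1]
p=optics.camera_params("wrist");print(p)
cv2.imwrite("pics/w1.png",a)
E
```

```text
[606.40571304 153.94868462 230.83986204]
{'intrinsics': array([[325.1922621 ,   0.        , 277.91241569],
       [  0.        , 325.1922621 , 208.47867573],
       [  0.        ,   0.        ,   1.        ]]), 'world_from_camera': array([[ 9.99876853e-01, -1.49281922e-02, -4.84021392e-03,
         6.07110808e+02],
       [-1.56908512e-02, -9.56395127e-01, -2.91654176e-01,
         2.30741857e+02],
       [-2.75287396e-04,  2.91694207e-01, -9.56511586e-01,
         3.72964256e+02],
       [ 0.00000000e+00,  0.00000000e+00,  0.00000000e+00,
         1.00000000e+00]])}
```

View pics/w1.png

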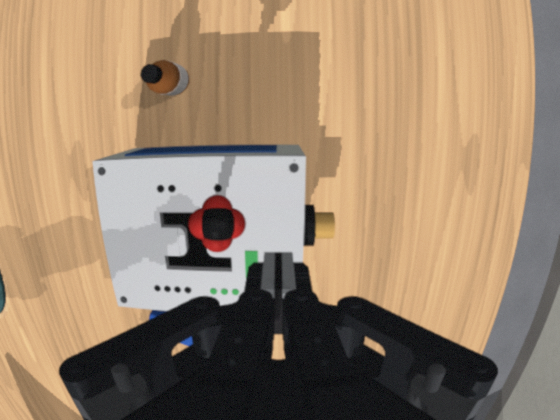

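The wrist view shows the knob at (217,223) and the closed fingertips around (278,255), which is right of the knob in the image and so on its far side.

```bash
cat >> h.py <<'E'
def ray(uv):
    p=optics.camera_params("wrist");K=p["intrinsics"];W=p["world_from_camera"]
    d=(np.array(uv)-K[:2,2])/K[0,0];r=np.linalg.norm(d);v=np.r_[d/r*np.sin(r),np.cos(r)]
    return W[:3,3],W[:3,:3]@v
def wat(uv,z):
    o,d=ray(uv);return o+d*(z-o[2])/d[2]
C=np.array([528.5,114.1,-.0156])
E
python3 - <<'E'
from h import *
print("knob",wat((217,223),165),"hub",wat((218,222),181))
print("cnrs",wat((102,171),100),wat((293,168),100),"lane ends",wat((231,265),100),wat((167,262),100),toW([[-90,70,100],[90,70,100],[33,-22,100],[-33,-22,100]],C))
print("tip edges",wat((263,255),232),wat((294,255),232))
E
```

```text
knob [564.08494209 157.56263653 165.        ] hub [568.09426061 163.85736997 181.        ]
cnrs [440.49343491 187.03298007 100.        ] [619.12119704 183.28939186 100.        ] lane ends [560.58763598  92.44336666 100.        ] [496.91442394  94.73090001 100.        ] [[439.60290669 185.49542563 100.        ]
 [619.58100473 182.68753952 100.        ]
 [561.15279856  91.58789779 100.        ]
 [495.16082928  92.61745603 100.        ]]
tip edges [598.91123302 164.64360416 232.        ] [613.71664674 164.41036051 232.        ]
```

{"fn": "move_arm", "kwargs": {
  "deltas": [
    [1, 0.004, 0, 0.02, 0, 0, 0],
    [1, 0, 0, 0.03, 0, 0, 0],
    [1, 0, 0, 0.028, 0, 0, 0],
    [1, 0, 0, 0, 0, 0, 0],
    [1, 0, 0, 0, 0, 0, 0]
  ]
}}

```text
time_s: 3.28
ee_pos: [606.7, 158.9, 153.5]
orientation: [0.0, 0.712, 0.702, 0.0]
force: [0.0, 0.5, 0.2]
width: 0.0
```

{"fn": "move_arm", "kwargs": {
  "deltas": [
    [1, 0, -0.003, 0, 0, 0, 0],
    [1, 0, -0.002, 0, 0, 0, 0]
  ]
}}

```text
time_s: 3.52
ee_pos: [602.4, 158.3, 154.7]
orientation: [0.001, 0.713, 0.701, 0.001]
force: [-1.1, 0.2, 0.8]
width: 0.004
```

{"fn": "move_arm", "kwargs": {
  "deltas": [
    [1, 0, -0.002, 0, 0, 0, 0],
    [1, 0, -0.002, 0, 0, 0, 0]
  ]
}}

```text
time_s: 3.78
ee_pos: [597.8, 158.1, 153.6]
orientation: [0.0, 0.713, 0.701, 0.0]
force: [0.1, -0.0, -0.2]
width: -0.002
```

{"fn": "move_arm", "kwargs": {
  "deltas": [
    [1, 0, -0.002, 0, 0, 0, 0],
    [1, 0, -0.002, 0, 0, 0, 0]
  ]
}}

```text
time_s: 4.03
ee_pos: [594.8, 158.3, 154.0]
orientation: [0.001, 0.713, 0.701, 0.001]
force: [2.7, 0.3, 2.7]
width: -0.0
```

{"fn": "move_arm", "kwargs": {
  "deltas": [
    [1, 0, -0.002, 0, 0, 0, 0],
    [1, 0, -0.002, 0, 0, 0, 0]
  ]
}}

```text
time_s: 4.28
ee_pos: [590.9, 158.6, 154.4]
orientation: [0.001, 0.713, 0.701, 0.001]
force: [3.7, 0.3, 3.5]
width: 0.003
```

{"fn": "move_arm", "kwargs": {
  "deltas": [
    [1, 0, -0.003, 0, 0, 0, 0],
    [1, 0, -0.003, 0, 0, 0, 0],
    [1, 0, -0.003, 0, 0, 0, 0],
    [1, 0, -0.003, 0, 0, 0, 0],
    [1, 0, -0.003, 0, 0, 0, 0]
  ]
}}

```text
time_s: 4.9
ee_pos: [574.4, 158.4, 153.0]
orientation: [-0.0, 0.713, 0.701, -0.0]
force: [1.7, 0.4, 2.2]
width: -0.0
```

{"fn": "move_arm", "kwargs": {
  "deltas": [
    [1, 0, -0.003, 0, 0, 0, 0],
    [1, 0, -0.003, 0, 0, 0, 0],
    [1, 0, -0.003, 0, 0, 0, 0],
    [1, 0, -0.003, 0, 0, 0, 0],
    [1, 0, -0.002, 0, 0, 0, 0],
    [1, 0, 0, 0, 0, 0, 0]
  ]
}}

```text
time_s: 5.65
ee_pos: [560.5, 158.7, 153.2]
orientation: [-0.0, 0.713, 0.701, -0.0]
force: [1.5, 1.2, 1.1]
width: 0.005
```

```bash
python3 - <<'E'
from h import *
import cv2
print(env.read_state()["ee_pos"])
a=optics.capture("wrist")[:,:,::-1]
cv2.imwrite("pics/w2.png",a)
E
```

```text
[560.50249008 158.71062432 153.17312652]
```

View pics/w2.png

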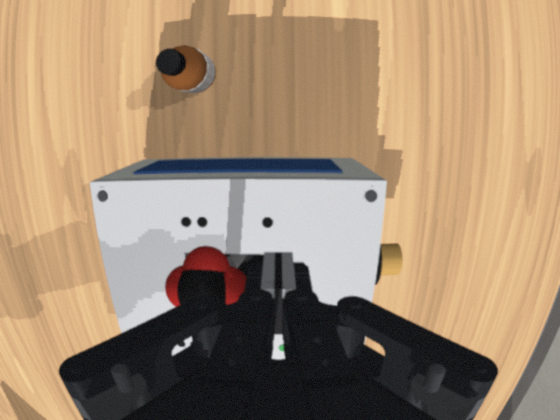

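The knob has moved in front of the fingertips: its lobes span columns 167–245 and its centre is near (206,286). Now to convert that to a throw angle.

```bash
python3 - <<'E'
from h import *
k=wat((206,286),168);print(k, (k-[*C[:2],0]), wat((167,286),168)[0],wat((245,286),168)[0])
E
```

```text
[527.34869201 159.4800163  168.        ] [ -1.15130799  45.3800163  168.        ] 508.1203020996238 545.4478638557132
```

{"fn": "move_arm", "kwargs": {
  "deltas": [
    [1, 0, 0.008, 0, 0, 0, 0],
    [1, 0.025, 0.002, 0, 0, 0, 0],
    [1, 0.025, 0, 0, 0, 0, 0],
    [1, 0, -0.02, 0, 0, 0, 0],
    [1, 0, -0.022, 0, 0, 0, 0],
    [1, 0, 0, 0, 0, 0, 0],
    [1, 0, 0, 0, 0, 0, 0]
  ]
}}

```text
time_s: 6.58
ee_pos: [530.3, 209.2, 153.2]
orientation: [0.0, 0.713, 0.701, 0.0]
force: [-0.2, -0.1, -0.2]
width: -0.004
```

{"fn": "move_arm", "kwargs": {
  "deltas": [
    [1, -0.004, 0, 0, 0, 0, 0],
    [1, -0.004, 0, 0, 0, 0, 0],
    [1, -0.004, 0, 0, 0, 0, 0]
  ]
}}

```text
time_s: 6.95
ee_pos: [529.7, 196.7, 153.2]
orientation: [0.0, 0.713, 0.701, -0.0]
force: [-0.4, -0.5, 0.8]
width: 0.004
```

{"fn": "move_arm", "kwargs": {
  "deltas": [
    [1, -0.002, 0, 0, 0, 0, 0],
    [1, -0.002, 0, 0, 0, 0, 0]
  ]
}}

```text
time_s: 7.2
ee_pos: [529.5, 193.0, 153.3]
orientation: [-0.0, 0.713, 0.701, 0.0]
force: [0.1, 0.0, 0.2]
width: 0.002
```

{"fn": "move_arm", "kwargs": {
  "deltas": [
    [1, -0.002, 0, 0, 0, 0, 0],
    [1, -0.002, 0, 0, 0, 0, 0]
  ]
}}

```text
time_s: 7.45
ee_pos: [529.4, 189.2, 153.3]
orientation: [0.0, 0.713, 0.701, 0.0]
force: [0.1, -0.3, -0.2]
width: 0.001
```

{"fn": "move_arm", "kwargs": {
  "deltas": [
    [1, -0.002, 0, 0, 0, 0, 0],
    [1, -0.002, 0, 0, 0, 0, 0]
  ]
}}

```text
time_s: 7.7
ee_pos: [529.5, 185.7, 153.6]
orientation: [-0.0, 0.713, 0.701, 0.001]
force: [-1.2, 3.8, 1.3]
width: -0.002
```

{"fn": "move_arm", "kwargs": {
  "deltas": [
    [1, -0.004, 0, 0, 0, 0, 0],
    [1, -0.004, 0, 0, 0, 0, 0],
    [1, -0.004, 0, 0, 0, 0, 0],
    [1, -0.004, 0, 0, 0, 0, 0]
  ]
}}

```text
time_s: 8.2
ee_pos: [529.0, 168.9, 153.3]
orientation: [0.0, 0.713, 0.701, 0.0]
force: [0.1, 2.2, 1.8]
width: -0.001
```

{"fn": "move_arm", "kwargs": {
  "deltas": [
    [1, -0.004, 0, 0, 0, 0, 0],
    [1, -0.004, 0, 0, 0, 0, 0],
    [1, -0.004, 0, 0, 0, 0, 0],
    [1, -0.004, 0, 0, 0, 0, 0],
    [1, -0.004, 0, 0, 0, 0, 0],
    [1, -0.004, 0, 0, 0, 0, 0]
  ]
}}

```text
time_s: 8.95
ee_pos: [528.6, 144.9, 153.2]
orientation: [0.0, 0.713, 0.701, -0.0]
force: [-1.1, 2.1, 1.9]
width: 0.0
```

{"fn": "move_arm", "kwargs": {
  "deltas": [
    [1, -0.004, 0, 0, 0, 0, 0],
    [1, -0.004, 0, 0, 0, 0, 0],
    [1, -0.004, 0, 0, 0, 0, 0],
    [1, -0.004, 0, 0, 0, 0, 0],
    [1, -0.004, 0, 0, 0, 0, 0],
    [1, -0.004, 0, 0, 0, 0, 0]
  ]
}}

```text
time_s: 9.7
ee_pos: [528.2, 120.9, 153.2]
orientation: [-0.0, 0.713, 0.701, -0.0]
force: [-0.3, 1.0, 1.1]
width: 0.002
```

{"fn": "move_arm", "kwargs": {
  "deltas": [
    [1, -0.004, 0, 0, 0, 0, 0],
    [1, -0.004, 0, 0, 0, 0, 0],
    [1, -0.004, 0, 0, 0, 0, 0],
    [1, -0.003, 0, 0, 0, 0, 0]
  ]
}}

```text
time_s: 10.2
ee_pos: [527.8, 106.0, 153.0]
orientation: [-0.0, 0.713, 0.701, -0.0]
force: [-0.2, 1.6, -1.6]
width: 0.001
```

{"fn": "move_arm", "kwargs": {
  "deltas": [
    [1, -0.003, 0, 0, 0, 0, 0],
    [1, -0.002, 0, 0, 0, 0, 0],
    [1, 0, 0, 0, 0, 0, 0]
  ]
}}

```text
time_s: 10.58
ee_pos: [527.9, 101.0, 153.3]
orientation: [0.0, 0.713, 0.701, -0.0]
force: [0.3, 1.1, -0.0]
width: -0.001
```

```bash
python3 - <<'E'
from h import *
import cv2
print(env.read_state()["ee_pos"])
a=optics.capture("scene")[170:300,210:400,::-1]
b=optics.capture("wrist")[:,:,::-1]
a=cv2.resize(a,None,fx=3,fy=3,interpolation=cv2.INTER_CUBIC);cv2.imwrite("pics/s3.png",a)
cv2.imwrite("pics/w3.png",b)
for s in(.28,.32,.36):
  for t in(-.05,0,.05):print(s,t,((proj(toW(knob(s,t),C),"scene")-[210,170])*3+1).round(0))
E
```

```text
[527.89825104 101.04747152 153.27763968]
0.28 -0.05 [[239.  60.]]
0.28 0 [[241.  67.]]
0.28 0.05 [[243.  75.]]
0.32 -0.05 [[230.  63.]]
0.32 0 [[232.  70.]]
0.32 0.05 [[234.  78.]]
0.36 -0.05 [[221.  67.]]
0.36 0 [[223.  74.]]
0.36 0.05 [[224.  81.]]
```

View pics/s3.png

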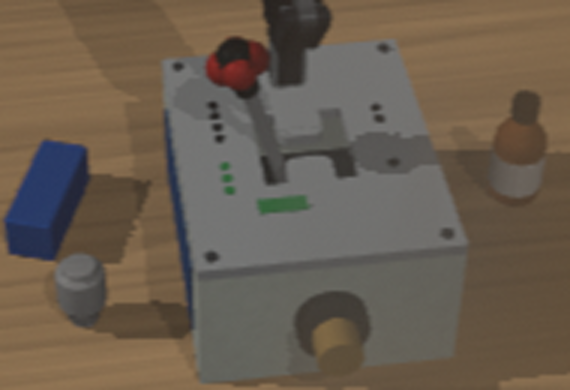

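View pics/w3.png

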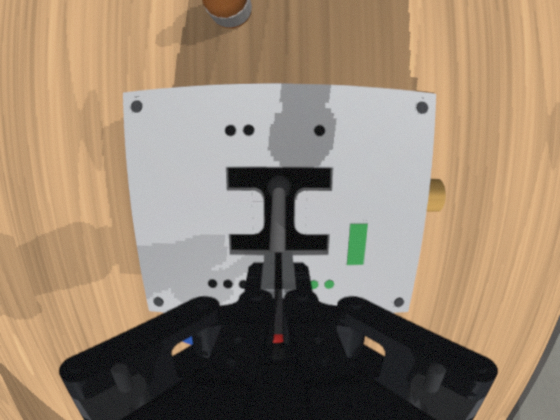

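In the scene crop the knob is near (238,64), so sway is about 0.28 and throw about -0.02. The rod is at the right lane's inner edge, so it needs a little more push to sit in mid-lane.

{"fn": "move_arm", "kwargs": {
  "deltas": [
    [1, -0.002, 0, 0, 0, 0, 0],
    [1, -0.002, 0, 0, 0, 0, 0],
    [1, 0, 0, 0, 0, 0, 0]
  ]
}}

```text
time_s: 11.05
ee_pos: [527.8, 97.1, 153.3]
orientation: [0.0, 0.713, 0.701, -0.0]
force: [-0.8, 1.3, -1.6]
width: -0.003
```

{"fn": "move_arm", "kwargs": {
  "deltas": [
    [1, 0.01, 0, 0, 0, 0, 0],
    [1, 0, -0.025, 0, 0, 0, 0],
    [1, 0, -0.025, 0, 0, 0, 0],
    [1, -0.018, 0, 0, 0, 0, 0],
    [1, -0.019, 0, 0, 0, 0, 0],
    [1, 0, 0, 0, 0, 0, 0],
    [1, 0, 0, 0, 0, 0, 0]
  ]
}}

```text
time_s: 11.92
ee_pos: [478.1, 71.1, 153.5]
orientation: [0.0, 0.713, 0.701, 0.0]
force: [0.3, -0.2, 0.1]
width: 0.0
```

{"fn": "move_arm", "kwargs": {
  "deltas": [
    [1, 0, 0.004, 0, 0, 0, 0],
    [1, 0, 0.004, 0, 0, 0, 0],
    [1, 0, 0.002, 0, 0, 0, 0]
  ]
}}

```text
time_s: 12.3
ee_pos: [487.9, 71.1, 153.3]
orientation: [0.0, 0.713, 0.701, 0.0]
force: [-0.6, -0.6, -1.0]
width: -0.004
```

{"fn": "move_arm", "kwargs": {
  "deltas": [
    [1, 0, 0.003, 0, 0, 0, 0],
    [1, 0, 0.003, 0, 0, 0, 0]
  ]
}}

```text
time_s: 12.55
ee_pos: [493.4, 70.8, 153.2]
orientation: [-0.0, 0.713, 0.701, -0.0]
force: [-1.6, 0.0, 1.3]
width: 0.002
```

{"fn": "move_arm", "kwargs": {
  "deltas": [
    [1, 0, 0.003, 0, 0, 0, 0],
    [1, 0, 0.003, 0, 0, 0, 0]
  ]
}}

```text
time_s: 12.8
ee_pos: [499.4, 70.7, 153.3]
orientation: [-0.0, 0.713, 0.701, -0.0]
force: [-1.2, -0.3, 1.9]
width: -0.002
```

{"fn": "move_arm", "kwargs": {
  "deltas": [
    [1, 0, 0.003, 0, 0, 0, 0],
    [1, 0, 0.003, 0, 0, 0, 0]
  ]
}}

```text
time_s: 13.05
ee_pos: [505.6, 70.6, 153.3]
orientation: [0.0, 0.713, 0.701, 0.0]
force: [-2.2, -0.0, 1.4]
width: 0.001
```

{"fn": "move_arm", "kwargs": {
  "deltas": [
    [1, 0, 0.003, 0, 0, 0, 0],
    [1, 0, 0.003, 0, 0, 0, 0],
    [1, 0, 0.003, 0, 0, 0, 0],
    [1, 0, 0.003, 0, 0, 0, 0],
    [1, 0, 0.003, 0, 0, 0, 0]
  ]
}}

```text
time_s: 13.68
ee_pos: [520.6, 70.4, 153.2]
orientation: [-0.0, 0.713, 0.701, -0.0]
force: [-1.9, -0.2, -0.1]
width: 0.001
```

{"fn": "move_arm", "kwargs": {
  "deltas": [
    [1, 0, 0.003, 0, 0, 0, 0],
    [1, 0, 0.003, 0, 0, 0, 0],
    [1, 0, 0.003, 0, 0, 0, 0],
    [1, 0, 0.003, 0, 0, 0, 0],
    [1, 0, 0.003, 0, 0, 0, 0]
  ]
}}

```text
time_s: 14.3
ee_pos: [535.4, 70.1, 153.1]
orientation: [-0.0, 0.713, 0.701, -0.0]
force: [-2.3, 0.6, -2.3]
width: 0.001
```

{"fn": "move_arm", "kwargs": {
  "deltas": [
    [1, 0, 0.003, 0, 0, 0, 0],
    [1, 0, 0.003, 0, 0, 0, 0],
    [1, 0, 0.002, 0, 0, 0, 0]
  ]
}}

```text
time_s: 14.68
ee_pos: [543.8, 70.0, 153.4]
orientation: [0.0, 0.713, 0.701, 0.0]
force: [-1.5, 0.5, 0.3]
width: 0.003
```

{"fn": "move_arm", "kwargs": {
  "deltas": [
    [1, 0, 0.002, 0, 0, 0, 0],
    [1, 0, 0.002, 0, 0, 0, 0]
  ]
}}

```text
time_s: 14.92
ee_pos: [547.4, 69.9, 153.3]
orientation: [-0.0, 0.713, 0.701, -0.0]
force: [-2.8, -0.2, -1.0]
width: 0.005
```

{"fn": "move_arm", "kwargs": {
  "deltas": [
    [1, 0, 0.0015, 0, 0, 0, 0],
    [1, 0, 0, 0, 0, 0, 0]
  ]
}}

```text
time_s: 15.18
ee_pos: [548.2, 69.9, 153.0]
orientation: [-0.001, 0.713, 0.701, -0.001]
force: [-4.5, 0.6, -0.7]
width: 0.002
```

{"fn": "move_arm", "kwargs": {
  "deltas": [
    [1, 0, 0.001, 0, 0, 0, 0],
    [1, 0, 0, 0, 0, 0, 0]
  ]
}}

```text
time_s: 15.42
ee_pos: [548.7, 69.9, 152.8]
orientation: [-0.001, 0.713, 0.701, -0.001]
force: [-5.9, 0.6, 0.1]
width: 0.001
```

```bash
python3 - <<'E'
from h import *
import cv2
print(env.read_state()["ee_pos"],env.read_state()["force"])
a=optics.capture("scene")[170:300,210:400,::-1]
a=cv2.resize(a,None,fx=4,fy=4,interpolation=cv2.INTER_CUBIC);cv2.imwrite("pics/s4.png",a)
for s in(.28,.32,.36):
  for t in(.31,.35,.39):print(s,t,((proj(toW([knob(s,t),knob(s,t,162)],C),"scene")-[210,170])*4+1.5).round(0).tolist())
E
```

```text
[548.70291687  69.89467846 152.82704601] [-5.92308979  0.61458175  0.08846233]
0.28 0.31 [[340.0, 164.0], [332.0, 145.0]]
0.28 0.35 [[343.0, 175.0], [335.0, 158.0]]
0.28 0.39 [[347.0, 187.0], [339.0, 171.0]]
0.32 0.31 [[328.0, 168.0], [318.0, 150.0]]
0.32 0.35 [[331.0, 179.0], [322.0, 162.0]]
0.32 0.39 [[335.0, 191.0], [326.0, 175.0]]
0.36 0.31 [[316.0, 172.0], [305.0, 155.0]]
0.36 0.35 [[320.0, 183.0], [309.0, 167.0]]
0.36 0.39 [[323.0, 195.0], [313.0, 180.0]]
```

View pics/s4.png

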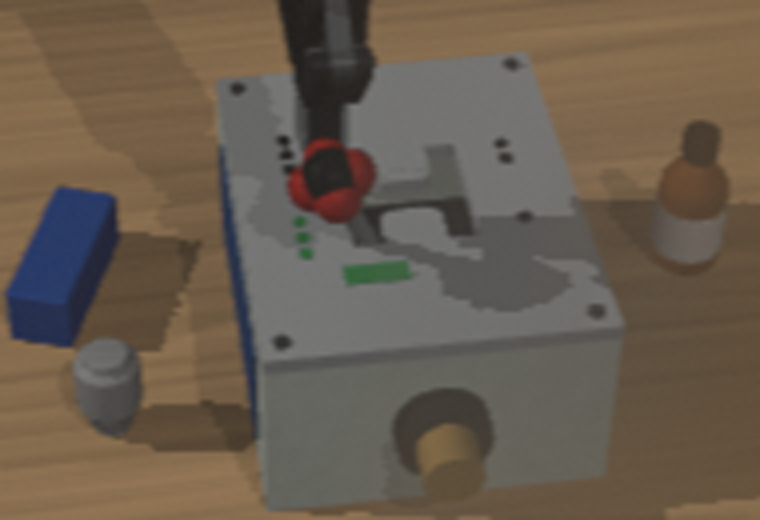

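The knob is near (331,181) and the hub near (325,168), so throw is about 0.36–0.38. Force is rising with almost no motion, which suggests the end stop. I'll try one more small nudge to confirm.

{"fn": "move_arm", "kwargs": {
  "deltas": [
    [1, 0, 0.0015, 0, 0, 0, 0],
    [1, 0, 0, 0, 0, 0, 0],
    [1, 0, 0, 0, 0, 0, 0]
  ]
}}

```text
time_s: 15.85
ee_pos: [549.2, 69.9, 152.7]
orientation: [-0.002, 0.713, 0.701, -0.002]
force: [-9.7, 0.4, 1.4]
width: -0.0
```

It is at the stop, at about 10 N. I'll back off, rise clear and check.

{"fn": "move_arm", "kwargs": {
  "deltas": [
    [1, 0, -0.01, 0, 0, 0, 0],
    [1, 0, -0.03, 0, 0, 0, 0],
    [1, 0, -0.03, -0.03, 0, 0, 0],
    [1, 0, -0.03, -0.05, 0, 0, 0],
    [1, 0.05, -0.02, -0.03, 0, 0, 0],
    [1, 0.06, 0, 0, 0, 0, 0],
    [1, 0.06, 0, 0, 0, 0, 0],
    [1, 0.06, 0, 0, 0, 0, 0],
    [1, 0.06, 0, 0, 0, 0, 0],
    [1, 0, 0, 0, 0, 0, 0]
  ]
}}

```text
time_s: 17.1
ee_pos: [436.4, 365.9, 263.7]
orientation: [-0.0, 0.711, 0.703, 0.002]
force: [0.5, -0.5, -0.3]
width: -0.002
```

```bash
python3 - <<'E'
from h import *
import cv2
print(env.read_state()["ee_pos"],env.read_state()["force"])
a=optics.capture("top")[155:285,180:370,::-1]
a=cv2.resize(a,None,fx=4,fy=4,interpolation=cv2.INTER_CUBIC);cv2.imwrite("pics/t5.png",a)
for s in(.28,.32,.36):
  for t in(.33,.36,.39):print(s,t,((proj(toW([knob(s,t),knob(s,t,162)],C))-[180,155])*4+1.5).round(0).tolist())
E
```

```text
[436.39834045 365.9130388  263.71051973] [ 0.5422612 -0.4536803 -0.3305291]
0.28 0.33 [[408.0, 151.0], [416.0, 135.0]]
0.28 0.36 [[407.0, 143.0], [415.0, 126.0]]
0.28 0.39 [[406.0, 136.0], [414.0, 118.0]]
0.32 0.33 [[419.0, 152.0], [428.0, 136.0]]
0.32 0.36 [[418.0, 144.0], [427.0, 127.0]]
0.32 0.39 [[417.0, 136.0], [426.0, 118.0]]
0.36 0.33 [[429.0, 152.0], [440.0, 136.0]]
0.36 0.36 [[428.0, 144.0], [439.0, 128.0]]
0.36 0.39 [[427.0, 137.0], [437.0, 119.0]]
```

View pics/t5.png

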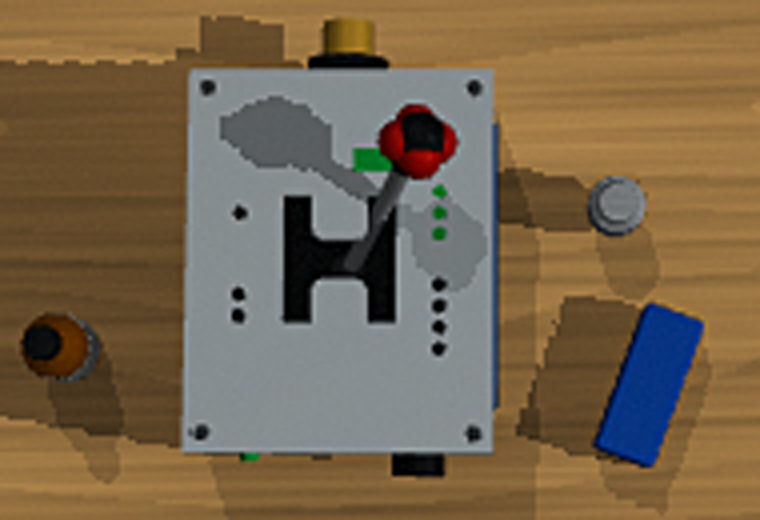

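The knob now stands over the third lane: its lobes span columns 380–457 and rows 104–179. The bystanders are at the same pixels as before. I'll check the throw more exactly from the lobe outline.

```bash
python3 - <<'E'
from h import *
import cv2
a=cv2.imread("pics/t5.png").astype(int);m=(a[:,:,2]>a[:,:,1]*2)&(a[:,:,2]>70);m[:,:370]=0;m[:,470:]=0;m[:100]=0;m[200:]=0
v,u=np.nonzero(m);print("red box",u.min(),u.max(),v.min(),v.max())
def box(s,t):
    d=knob(s,t)-[0,0,30];d/=145
    ex=np.array([np.cos(t),np.sin(s)*np.sin(t),-np.cos(s)*np.sin(t)]);ey=np.cross(d,ex)
    P=toW([knob(s,t)+9*e for e in(ex,-ex,ey,-ey)],C);q=(proj(P)-[180,155])*4+1.5;r=11*536/1045*4
    return (q.min(0)-r).round(1),(q.max(0)+r).round(1)
for t in(.34,.36,.38,.39,.40):print(t,*box(.32,t))
E
```

```text
red box 379 456 105 178
0.34 [378.1 110.4] [458.3 187.8]
0.36 [377.6 105.4] [457.7 182.4]
0.38 [377.  100.6] [457.1 177.1]
0.39 [376.8  98.2] [456.8 174.5]
0.4 [376.5  95.8] [456.5 171.8]
```

```bash
python3 -c "
from station import env
print(env.read_state()['force'],env.job_done())"
```

```text
the job is handed in; nothing more can be done
[-0.00709047 -0.5573951   0.08507251] None
```

The lever is in the third slot (far right, green bar), pushed forward until it met the end stop, and the job is handed in. I only pushed with the closed fingertips: back to the crossway, across to the right lane, then forward. Nothing was pinched or pulled up.

- **End of slot:** in the last 0.5 mm of travel the push rose from about 2 N to 9.7 N with almost no motion, so I stopped there.
- **Throw angle:** after I backed off, the top picture showed the knob still over the third slot. It measured a throw of about 0.37 rad, against the stated 0.39. The difference is about 3 mm at the knob, close to the roughly 2 mm calibration error, so I took the firm stop as the end of the slot. Sway measured about 0.32.
- **Bystanders and arm:** the objective, dropper bottle and slide box were at the same pixels as at the start. The arm finished well clear at TCP (436, 366, 264) mm, with the force reading near zero at about 17 s.

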